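# Put the tall battery pack on charge through the dust flap

### The job

Put the tall battery pack on charge: take it from the bench, push it foot first and upright down through the sprung dust flap of the grey charger until it stands fully home on the bottom of the bay, then let go, so that the flap rests against it. Leave the short battery pack where it stands.

Things in the scene. Friction and masses are not known exactly. Their poses are not given: they have to be found in the camera images.
- pack_mid (a point): Centre (half-way up) of the tall battery pack: a loose black upright block 140 mm tall, 36 mm wide along its own x and 50 mm along its own y, standing on the bench on its foot (the lowest 12 mm are a little slimmer, 30 x 44 mm); about 0.3 kg. z points up to its top. Either way round is right.
- bay_mouth (a point): Centre of the bay opening in the top of the fixed grey charger, at rim height, 92 mm above the bench; z up. Opening 62 mm along its x, 76 mm along its y, walls 8 mm; flat bottom 80 mm below the rim. The pack goes in with its 36 mm side along this x; home, it stands 60 mm out, its centre 10 mm below the rim. A lower part of the charger, 60 mm tall, reaches to 116 mm on the -y side.
- flap (a joint): Angle of the aluminium dust flap, a plate 60 x 73 x 3 mm closing the bay opening 1 mm below the rim, hinged on its +x edge, swinging down into the bay: 0 shut, 1.52 rad hanging down. A spring shuts it (0.12 N m shut, 0.18 open): the pack's weight does not open it, pushing the pack through takes about 5 to 12 N at first and less deeper in; it then leans on the pack, pressing it to -x with 2 to 4 N.
- short_pack_mid (a point): Centre of the other battery pack, to be left alone: a loose black block of the same 36 x 50 mm section but only 80 mm tall, standing on the bench.
Not all that is in view belongs to the job. What is meant by the part that bears bay_mouth is not orange, and is the smaller of those in its own colour.

How it is judged:
By the outcome, as a careful person would: the job done as asked, in the order asked, and still so for the second after the job is handed in, with the robot touching nothing.
It also fails if it takes over 35 s, if anything falls off the work surface, if the arm or the gripper's body presses on something with over 40 N, if the wrist force passes 120 N, or if a joint passes its speed limit or range.

### The arm

A 6-joint arm with a two-finger parallel gripper is mounted at the origin on the work surface. World frame = base frame: x ahead of the robot, y to its left, z up, the work surface at z = 0. Lengths are in m, angles in rad, forces in N, time in s.
With the tool pointing down it reaches from about 0.225 to 0.725 m from the base axis. Payload 3.1 kg.
Tool frame: the origin (TCP) lies at the very end of the fingers, on their centre line; the grasp point (between the pads) lies 19 mm behind it (bot.pinch_z is the distance from the TCP to the grasp point, in m); z points along the fingers, y is the direction in which the jaws open and shut (so a half turn about z gives the same grasp; the last joint's range is limited). The gripper opens to 85 mm and grips with 20 to 120 N. Pads are 22 mm wide; open, the fingers measure 114 mm over their backs; the gripper's body (76 mm by 85 mm) begins 54 mm behind the grasp point. The pads swing forward as they close: fully open they stand 13 mm farther back than shut.
Start: joints at [1.076, 0.048, 0.099, 1.622, 0, 1.443], TCP at [0.188, 0.49, 0.231] pointing down, gripper open.
Joint ranges: [-2.91, 2.91], [-0.99, 1.94], [-1.21, 1.42], [-2.12, 2.29], [-1.49, 1.47], [-3.14, 3.14]. Speed limits (rad/s): [2.79, 2.79, 3.14, 3.14, 3.14, 3.14].

### API

Orientations are given as a rotation vector (axis times angle).
In Python, from station import bot gives the robot as it stands.
- The arm moves only by the tool jog_arm, never from a script. Its argument "motion" is a list of rows, each an object of numbers: "hand": the opening, from 0 (shut) to 1 (fully open); "x", "y", "z": the shift along the world's x, y, z in m; "spin": the turn about the world's z in degrees. In form: [{"hand": .., "x": .., "y": .., "z": .., "spin": ..}, ...]. A call has 1 to 12 rows; each row is the pose to reach, as a shift and turn from the pose commanded when the call began; what a row does not reach only later rows make up. A row lasts 1/12 s, in which the tool goes at most 41.7 mm and 7.16 degrees, less where a joint would pass 70% of its speed; a pose out of reach is approached as far as the arm can. A call with a gripper value outside its range is refused whole. The fingers move at their own pace and stop on an object; "newtons" is the grip in N (left out, the last holds). Time passes only in rows, so rows that repeat a pose let the fingers close. It gives the time, the measured TCP pose, the force and the opening at its end, in the units of the state.
- bot.get_obs(): the state, without advancing time (a new reading comes with each control period).
- bot.read_camera(name): name is "scene" or "top" or "wrist"; returns a dict with "img" (384x512x3 uint8, red, green, blue), "z_map" (384x512 float32, m along the optical axis (not along the pixel's ray), 0 where there is no reading), "camera_matrix" (3x3 intrinsics, pixels), "R" (3x3) and "t" (3): a world point X has camera coordinates R X + t; the wrist camera has in their place "T_tool_cam" (4x4, takes a point from camera to tool coordinates, whose origin is the TCP and whose axes are the flange's). Camera axes: x right, y down, z forward; pixel columns grow to the right and rows downward; lengths in m; the calibration is good to about 2 mm. A picture is of the moment at which its call begins: read the wrist's pose just before it.
- bot.sign_off(): hands the job in, once; it reports no verdict.
Trained networks look in a picture, given as the dict that the camera call returned (one of the last four; its "shot" number tells which), for a name from the list of things; names that differ only in an ending like _2 or _b are one class to them, and where a whole thing is asked for, a point or a joint stands for the part that bears it (a point fixed in the world has none). Each returns a list of dicts, best first, with "p" (0 to 1); they miss things now and then, are a little off and sometimes report something else, mostly with a low value. They report only what shows in the picture. A call takes as long as a camera call. They do not tell look-alikes from the thing itself.
- bot.boxes_of(label, picture): "location" ([column, row] in pixels, amid what is visible of it).
- bot.regions_of(label, picture): "region" (384x512 bool, what is visible of it) and "location" ([column, row] in pixels, amid what is visible of it).
- bot.place_of(label, picture): "location" ([column, row] in pixels: a listed point, or the origin of a listed thing).
The state is a dict: "t": time; "joint_pos": joint angles; "dq": joint speeds; "joint_torque": joint torques, N m; "position": TCP position; "orientation": TCP orientation; "ft_force": force on the tool from outside, world axes, zero at the start; "moment": the same for the moment, N m; "grip_width": opening from 0.0 (shut) to 1.0 (fully open).
Only numpy, scipy, OpenCV 4.12 (cv2) and the standard library are available. Lean on these libraries where they do the work, as an engineer would, in place of code of your own. Each camera call takes 0.05 s, during which the arm holds its last target.

## Working session

There is one attempt and no reset: what is moved stays moved. The work goes in short steps, Python scripts to look and compute and a tool call to move; the robot and the scene stay as the last step left them, time stands still between calls to the robot, and variables do not carry over. Pictures are saved under pics/ and viewed, and the job is handed in when it is done.

Besides the shell and the picture viewer there is one more tool, called after "Emit:" by a JSON object that holds its "api" and its "payload", one argument or row to a line. jog_arm: Moves the arm, as the interface text tells. Its arguments: {"type":"object","properties":{"motion":{"type":"array"},"newtons":{"type":"number"}},"required":["motion"]}

```bash
mkdir -p pics
cat > h.py <<'E'
import numpy as np, cv2
from station import bot
def save(p,n): cv2.imwrite('pics/'+n,cv2.cvtColor(p['img'],cv2.COLOR_RGB2BGR))
def world(p):
    K=p['camera_matrix'];z=p['z_map'];v,u=np.mgrid[:z.shape[0],:z.shape[1]]
    C=np.stack([(u-K[0,2])/K[0,0]*z,(v-K[1,2])/K[1,1]*z,z],-1)
    return (C-p['t'])@p['R']
E
python3 - <<'E'
from h import *
import pickle
o=bot.get_obs();print({k:np.round(v,3) for k,v in o.items()})
for n in ['scene','top']:
    p=bot.read_camera(n);save(p,n+'0.png');W=world(p);pickle.dump((dict(p),W),open(n+'.pkl','wb'))
    for l in ['pack_mid','bay_mouth','flap','short_pack_mid']:
        for r in bot.regions_of(l,p)[:4]:
            m=r['region']&(p['z_map']>0);P=W[m]
            print(n,l,round(r['p'],2),np.round(r['location']),m.sum(),np.round(np.percentile(P,[2,50,98],axis=0),3).tolist() if m.sum() else '')
        for r in bot.place_of(l,p)[:4]:
            c,w=np.round(r['location']).astype(int);print('  place',l,round(r['p'],2),c,w)
E
```

```text
{'t': np.float64(0.0), 'joint_pos': array([1.076, 0.049, 0.098, 1.622, 0.   , 1.443]), 'dq': array([ 0.   , -0.   , -0.   , -0.   ,  0.001, -0.001]), 'joint_torque': array([ 0.0000e+00, -3.3878e+01,  3.2002e+01,  2.0000e-02, -0.0000e+00,
        0.0000e+00]), 'position': array([0.188, 0.49 , 0.23 ]), 'orientation': array([-5.730e-01, -3.088e+00,  3.000e-03]), 'ft_force': array([0.63 , 0.363, 0.713]), 'moment': array([ 0.018, -0.033, -0.02 ]), 'grip_width': np.float64(0.998)}
scene pack_mid 0.62 [345. 168.] 1157 [[0.39, 0.237, -0.002], [0.541, 0.256, 0.08], [0.546, 0.35, 0.14]]
  place pack_mid 0.95 347 169
scene bay_mouth 0.94 [138. 175.] 2595 [[0.311, -0.335, 0.001], [0.384, -0.251, 0.058], [0.39, -0.18, 0.093]]
scene bay_mouth 0.9 [171. 221.] 3243 [[0.503, -0.285, 0.003], [0.566, -0.202, 0.059], [0.602, -0.123, 0.092]]
scene bay_mouth 0.7 [210. 277.] 7940 [[0.679, -0.269, 0.004], [0.78, -0.162, 0.082], [0.855, -0.047, 0.125]]
  place bay_mouth 0.96 178 200
  place bay_mouth 0.94 226 239
  place bay_mouth 0.8 148 155
scene flap 0.95 [148. 153.] 332 [[0.319, -0.256, 0.087], [0.347, -0.223, 0.09], [0.372, -0.189, 0.093]]
scene flap 0.94 [181. 200.] 513 [[0.503, -0.209, 0.087], [0.536, -0.174, 0.09], [0.568, -0.137, 0.093]]
scene flap 0.85 [226. 243.] 1417 [[0.685, -0.172, 0.12], [0.736, -0.121, 0.123], [0.784, -0.069, 0.126]]Traceback (most recent call last):
  File "<stdin>", line 10, in <module>
ValueError: it knows: bay_mouth, pack_mid, short_pack_mid
```

```bash
ls; python3 -c "
import cv2,numpy as np
print(cv2.imread('pics/top0.png').shape)"
```

```text
h.py
pics
scene.pkl[ WARN:0@0.020] global loadsave.cpp:275 findDecoder imread_('pics/top0.png'): can't open/read file: check file path/integrity
Traceback (most recent call last):
AttributeError: 'NoneType' object has no attribute 'shape'
```

View pics/scene0.png

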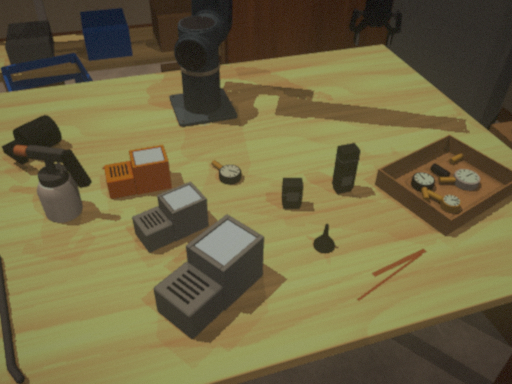

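The scene view shows the tall pack at about (346,168) and the short pack at (292,193). There are three chargers: orange at (138,172), small grey at (171,217), and large grey at (211,275). The target is the small grey one.

Run:
```python
from h import *
import pickle
p=bot.read_camera('top');save(p,'top1.png');W=world(p);pickle.dump((dict(p),W),open('top.pkl','wb'))
for l in ['pack_mid','bay_mouth','short_pack_mid','flap']:
        for r in bot.regions_of(l,p)[:4]:
            m=r['region']&(p['z_map']>0);P=W[m]
            print(l,round(r['p'],2),np.round(r['location']),m.sum(),np.round(np.percentile(P,[2,50,98],axis=0),3).tolist())
            zt=P[:,2].max() if l!='flap' else 0
            T=P[P[:,2]>np.percentile(P[:,2],95)-.012]
            (c,s,a)=cv2.minAreaRect((T[:,:2]*1000).astype(np.float32));print('   toprect mm',np.round(c,1),np.round(s,1),round(a,1),len(T),T[:,2].mean())
```

```text
pack_mid 0.65 [151. 202.] 514 [[0.505, 0.24, 0.031], [0.52, 0.257, 0.138], [0.54, 0.288, 0.144]]
   toprect mm [522.8 264.9] [49.6 35.3] 89.3 306 0.14027205217328012
bay_mouth 0.9 [354. 270.] 2008 [[0.308, -0.332, 0.013], [0.345, -0.241, 0.089], [0.382, -0.174, 0.095]]
   toprect mm [ 345.4 -219.8] [92.2 77.4] 90.0 1120 0.09137438821784856
bay_mouth 0.87 [310. 118.] 3611 [[0.659, -0.256, 0.015], [0.737, -0.138, 0.118], [0.832, -0.046, 0.128]]
   toprect mm [ 730.6 -116.1] [107.  126.1] 32.3 1827 0.12460646531428977
bay_mouth 0.72 [330. 195.] 1945 [[0.486, -0.28, 0.001], [0.537, -0.191, 0.088], [0.592, -0.119, 0.095]]
   toprect mm [ 531.6 -169.3] [78.6 92.6] 17.3 1019 0.0916539564990772
short_pack_mid 0.74 [217. 196.] 340 [[0.519, 0.083, 0.0], [0.538, 0.108, 0.08], [0.566, 0.134, 0.084]]
   toprect mm [541.9 109.9] [50.1 36. ] 73.2 260 0.08023762725874896
flap 0.68 [320. 194.] 660 [[0.501, -0.207, 0.085], [0.533, -0.168, 0.092], [0.565, -0.132, 0.095]]
   toprect mm [ 533.5 -168.5] [61.4 77.7] 17.7 647 0.09143918365745081
flap 0.66 [299. 120.] 1148 [[0.684, -0.169, 0.12], [0.732, -0.116, 0.124], [0.78, -0.063, 0.128]]
   toprect mm [ 732.7 -116.1] [ 83.1 102.3] 32.2 1136 0.1243658201117207
flap 0.66 [344. 267.] 695 [[0.317, -0.255, 0.088], [0.347, -0.22, 0.091], [0.375, -0.185, 0.095]]
   toprect mm [ 346.9 -220.6] [75.1 59.8] 89.0 695 0.0912443647271598
```

View pics/top1.png

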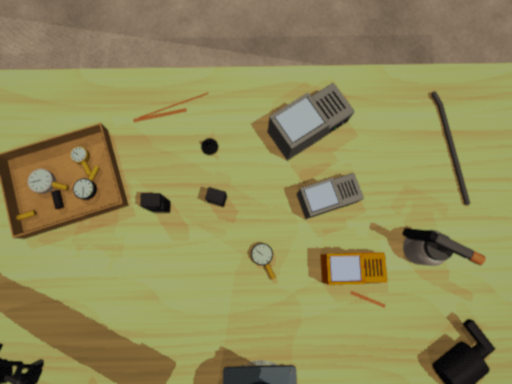

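The top view agrees: tall pack top at about (155,202), short pack at (217,197), small grey charger at (330,195) with its yaw about 17°. Next I move over the tall pack with the jaws along its x.

Emit:
{"api": "jog_arm", "payload": {
  "motion": [
    {"hand":1,"x":0.03,"y":-0.02,"z":0,"spin":-7},
    {"x":0.06,"y":-0.04,"z":0,"spin":-14},
    {"x":0.09,"y":-0.06,"z":0,"spin":-21},
    {"x":0.12,"y":-0.08,"z":0,"spin":-28},
    {"x":0.15,"y":-0.1,"z":0,"spin":-35},
    {"x":0.18,"y":-0.12,"z":0,"spin":-42},
    {"x":0.21,"y":-0.14,"z":0,"spin":-49},
    {"x":0.24,"y":-0.16,"z":0,"spin":-56},
    {"x":0.27,"y":-0.18,"z":0,"spin":-63},
    {"x":0.305,"y":-0.205,"z":0,"spin":-70},
    {"x":0.335,"y":-0.225,"z":0,"spin":-70},
    {"x":0.335,"y":-0.225,"z":0,"spin":-70}
  ],
  "newtons": 60
}}

```text
validation failed for argument at $.mo...
```

```bash
cat >> h.py <<'E'
from scipy.spatial.transform import Rotation as Ro
def wristworld(p,o):
    K=p['camera_matrix'];z=p['z_map'];v,u=np.mgrid[:z.shape[0],:z.shape[1]]
    C=np.stack([(u-K[0,2])/K[0,0]*z,(v-K[1,2])/K[1,1]*z,z],-1)
    T=p['T_tool_cam'];P=C@T[:3,:3].T+T[:3,3]
    R=Ro.from_rotvec(o['orientation']).as_matrix()
    return P@R.T+o['position']
def st():
    o=bot.get_obs();R=Ro.from_rotvec(o['orientation']).as_matrix()
    print('t',round(o['t'],2),'pos',np.round(o['position'],4),'yaw_y',np.round(np.degrees(np.arctan2(R[1,1],R[0,1])),2),'zax',np.round(R[:,2],3),'F',np.round(o['ft_force'],1),'M',np.round(o['moment'],2),'g',round(float(o['grip_width']),3));return o
E
python3 - <<'E'
from h import *
o=st();p=bot.read_camera('wrist');save(p,'w1.png');W=wristworld(p,o)
for r in bot.regions_of('pack_mid',p)[:3]:
    P=W[r['region']&(p['z_map']>0)];print(r['p'],len(P),np.round(np.percentile(P,[2,50,98],axis=0),3).tolist())
m=(W[...,2]>.13)&(W[...,2]<.15)&(p['z_map']>0)&(abs(W[...,0]-.52)<.08)&(abs(W[...,1]-.265)<.08)
T=W[m];print(len(T),T[:,2].mean(),cv2.minAreaRect((T[:,:2]*1000).astype(np.float32)))
E
```

```text
t 0.55 pos [0.1883 0.4901 0.2313] yaw_y 68.98 zax [-0.  0. -1.] F [-0.8  0.2 -0.2] M [-0.   -0.02 -0.03] g 1.0
0 nan ((0.0, 0.0), (0.0, 0.0), 0.0)<stdin>:6: RuntimeWarning: Mean of empty slice.
  ret = ret.dtype.type(ret / rcount)
```

View pics/w1.png

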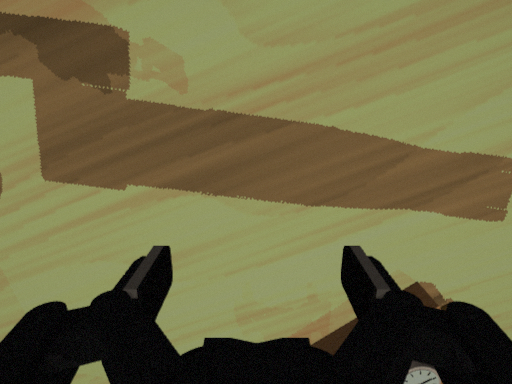

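The arm did not move: the call was refused, probably because every row needs all its keys. The wrist view shows only bare bench, with the tray corner at (425,300). I'll resend with full rows.

Emit:
{"api": "jog_arm", "payload": {
  "motion": [
    {"hand":1,"x":0.03,"y":-0.02,"z":0,"spin":-7},
    {"hand":1,"x":0.06,"y":-0.04,"z":0,"spin":-14},
    {"hand":1,"x":0.09,"y":-0.06,"z":0,"spin":-21},
    {"hand":1,"x":0.12,"y":-0.08,"z":0,"spin":-28},
    {"hand":1,"x":0.15,"y":-0.1,"z":0,"spin":-35},
    {"hand":1,"x":0.18,"y":-0.12,"z":0,"spin":-42},
    {"hand":1,"x":0.21,"y":-0.14,"z":0,"spin":-49},
    {"hand":1,"x":0.24,"y":-0.16,"z":0,"spin":-56},
    {"hand":1,"x":0.27,"y":-0.18,"z":0,"spin":-63},
    {"hand":1,"x":0.305,"y":-0.205,"z":0,"spin":-70},
    {"hand":1,"x":0.335,"y":-0.225,"z":0,"spin":-70},
    {"hand":1,"x":0.335,"y":-0.225,"z":0,"spin":-70}
  ],
  "newtons": 60
}}

```text
t: 1.65
position: [0.5284, 0.2605, 0.2298]
orientation: [2.246, 2.191, -0.001]
ft_force: [-0.5, 0.1, 0.1]
grip_width: 1.001
```

Run:
```python
from h import *
o=st();p=bot.read_camera('wrist');save(p,'w2.png');W=wristworld(p,o)
for r in bot.regions_of('pack_mid',p)[:3]:
    P=W[r['region']&(p['z_map']>0)];print(r['p'],len(P),np.round(np.percentile(P,[2,50,98],axis=0),3).tolist())
m=(W[...,2]>.13)&(W[...,2]<.15)&(p['z_map']>0)&(abs(W[...,0]-.52)<.08)&(abs(W[...,1]-.265)<.08)
T=W[m];print(len(T),T[:,2].mean(),cv2.minAreaRect((T[:,:2]*1000).astype(np.float32)))
```

```text
t 1.65 pos [0.5284 0.2605 0.2298] yaw_y -1.42 zax [ 0.002 -0.003 -1.   ] F [-0.5  0.1  0.1] M [0.02 0.05 0.05] g 1.001
0.63 3175 [[0.506, 0.243, 0.023], [0.524, 0.275, 0.14], [0.541, 0.291, 0.142]]
2494 0.1402823649251639 ((523.5475463867188, 266.5162048339844), (49.823760986328125, 35.89124298095703), 89.37025451660156)
```

View pics/w2.png

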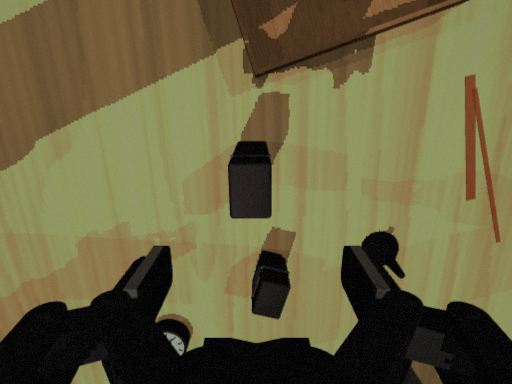

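The wrist view shows the tall pack's top at about (250,190), measured at (0.5235, 0.2665) with yaw −0.6°. The short pack sits at (270,290), clear of the fingers. Descend and grip.

Emit:
{"api": "jog_arm", "payload": {
  "motion": [
    {"hand":1,"x":0,"y":0.001,"z":-0.02,"spin":0},
    {"hand":1,"x":0,"y":0.001,"z":-0.05,"spin":0},
    {"hand":1,"x":0,"y":0.001,"z":-0.085,"spin":0},
    {"hand":1,"x":0,"y":0.001,"z":-0.115,"spin":0},
    {"hand":1,"x":0,"y":0.001,"z":-0.134,"spin":0},
    {"hand":1,"x":0,"y":0.001,"z":-0.134,"spin":0},
    {"hand":1,"x":0,"y":0.001,"z":-0.134,"spin":0}
  ]
}}

```text
t: 2.33
position: [0.5212, 0.2667, 0.0965]
orientation: [-2.238, -2.203, 0.004]
ft_force: [0.6, 0.8, 0.6]
grip_width: 0.998
```

```bash
python3 -c "
from h import *
st()"
```

```text
t 2.33 pos [0.5212 0.2667 0.0965] yaw_y -0.91 zax [-0.003 -0.001 -1.   ] F [0.6 0.8 0.6] M [ 0.02 -0.03 -0.  ] g 0.998
```

Emit:
{"api": "jog_arm", "payload": {
  "motion": [
    {"hand":0,"x":0,"y":0,"z":0,"spin":0},
    {"hand":0,"x":0,"y":0,"z":0,"spin":0},
    {"hand":0,"x":0,"y":0,"z":0,"spin":0},
    {"hand":0,"x":0,"y":0,"z":0,"spin":0},
    {"hand":0,"x":0,"y":0,"z":0,"spin":0},
    {"hand":0,"x":0,"y":0,"z":0,"spin":0},
    {"hand":0,"x":0,"y":0,"z":0,"spin":0},
    {"hand":0,"x":0,"y":0,"z":0,"spin":0},
    {"hand":0,"x":0,"y":0,"z":0,"spin":0}
  ],
  "newtons": 60
}}

```text
t: 3.08
position: [0.5241, 0.2666, 0.0994]
orientation: [2.241, 2.201, 0.004]
ft_force: [-1.3, 0.2, 5.9]
grip_width: 0.417
```

```bash
python3 -c "
from h import *
st()"
```

```text
t 3.08 pos [0.5241 0.2666 0.0994] yaw_y -1.02 zax [ 0.002  0.002 -1.   ] F [-1.3  0.2  5.9] M [ 0.03  0.32 -0.01] g 0.417
```

Held (opening 0.417, about 35 mm). Before carrying, I'll refine the bay pose from the stored clouds.

Run:
```python
import pickle,numpy as np,cv2
for n in ['top','scene']:
    p,W=pickle.load(open(n+'.pkl','rb'))
    ok=(p['z_map']>0)&(abs(W[...,2]-.0915)<.005)&(np.hypot(W[...,0]-.533,W[...,1]+.169)<.075)
    T=W[ok];print(n,len(T),T[:,2].mean(),cv2.minAreaRect((T[:,:2]*1000).astype(np.float32)))
    im=p['img'].astype(int).sum(-1); b=ok&(im>np.percentile(im[ok],60)); 
    nb=cv2.morphologyEx(b.astype(np.uint8),cv2.MORPH_OPEN,np.ones((3,3)))>0
    T=W[nb];print('  flap bright',len(T),cv2.minAreaRect((T[:,:2]*1000).astype(np.float32)))
    v,u=np.where(ok);v0,u0=v.min()-15,u.min()-15
    c=p['img'][v0:v.max()+15,u0:u.max()+15];cv2.imwrite(f'pics/crop_{n}.png',cv2.resize(c[...,::-1],None,fx=5,fy=5,interpolation=cv2.INTER_NEAREST))
```

```text
top 998 0.09174943966426835 ((531.5791015625, -169.2849578857422), (78.64378356933594, 92.57984161376953), 17.330238342285156)
  flap bright 347 ((530.6094970703125, -169.78594970703125), (44.75203323364258, 63.086151123046875), 17.97040557861328)
scene 894 0.0902210613477789 ((533.9791870117188, -171.40457153320312), (82.87952423095703, 94.26527404785156), 17.404550552368164)
  flap bright 251 ((530.8316650390625, -170.19107055664062), (49.84443283081055, 62.432132720947266), 15.500709533691406)
```

Emit:
{"api": "jog_arm", "payload": {
  "motion": [
    {"hand":0,"x":0,"y":0,"z":0.03,"spin":0},
    {"hand":0,"x":0,"y":0,"z":0.07,"spin":0},
    {"hand":0,"x":0,"y":0,"z":0.11,"spin":0},
    {"hand":0,"x":0,"y":0,"z":0.14,"spin":0},
    {"hand":0,"x":0,"y":0,"z":0.14,"spin":0}
  ]
}}

```text
t: 3.5
position: [0.5263, 0.267, 0.2454]
orientation: [2.237, 2.198, 0.018]
ft_force: [0.6, 0.1, -0.7]
grip_width: 0.414
```

View pics/crop_top.png

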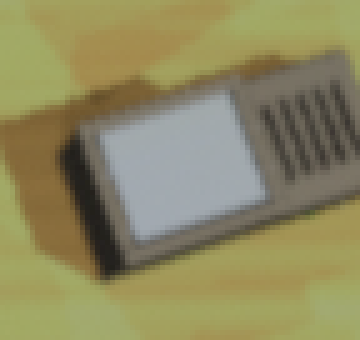

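Emit:
{"api": "jog_arm", "payload": {
  "motion": [
    {"hand":0,"x":0,"y":-0.02,"z":0,"spin":1},
    {"hand":0,"x":0,"y":-0.06,"z":0,"spin":3},
    {"hand":0,"x":0,"y":-0.1,"z":0,"spin":5},
    {"hand":0,"x":0.005,"y":-0.14,"z":0,"spin":7},
    {"hand":0,"x":0.005,"y":-0.18,"z":0,"spin":9},
    {"hand":0,"x":0.005,"y":-0.22,"z":0,"spin":11},
    {"hand":0,"x":0.005,"y":-0.26,"z":0,"spin":13},
    {"hand":0,"x":0.005,"y":-0.3,"z":0,"spin":15},
    {"hand":0,"x":0.005,"y":-0.34,"z":0,"spin":17},
    {"hand":0,"x":0.005,"y":-0.38,"z":0,"spin":18.3},
    {"hand":0,"x":0.005,"y":-0.415,"z":0,"spin":18.3},
    {"hand":0,"x":0.005,"y":-0.437,"z":0,"spin":18.3}
  ]
}}

```text
t: 4.5
position: [0.5271, -0.1747, 0.2349]
orientation: [-1.865, -2.525, 0.004]
ft_force: [1.3, 0.1, -3.6]
grip_width: 0.416
```

Emit:
{"api": "jog_arm", "payload": {
  "motion": [
    {"hand":0,"x":0,"y":0,"z":0,"spin":0},
    {"hand":0,"x":0,"y":0,"z":0,"spin":0},
    {"hand":0,"x":0,"y":0,"z":0,"spin":0}
  ]
}}

```text
t: 4.75
position: [0.5277, -0.1704, 0.2358]
orientation: [-1.861, -2.527, -0.0]
ft_force: [-0.3, 0.5, -3.0]
grip_width: 0.409
```

Run:
```python
from h import *
o=st();p=bot.read_camera('wrist');save(p,'w3.png');W=wristworld(p,o)
s=bot.read_camera('scene');save(s,'s3.png')
s2=bot.read_camera('top');WT=world(s2);save(s2,'t3.png')
ok=(p['z_map']>0)&(abs(W[...,2]-.0915)<.006)&(np.hypot(W[...,0]-.533,W[...,1]+.169)<.085)
T=W[ok];print(len(T),T[:,2].mean(),cv2.minAreaRect((T[:,:2]*1000).astype(np.float32)))
# held pack in the scene view
Ws=world(s)
for r in bot.regions_of('pack_mid',s)[:2]:
    P=Ws[r['region']&(s['z_map']>0)];print(r['p'],r['location'],len(P),np.round(np.percentile(P,[2,50,98],axis=0),3).tolist())
    zs=P[:,2]
    for a in np.arange(.1,.3,.02):
        q=P[(zs>=a)&(zs<a+.02)]
        if len(q)>5: print(round(a,2),len(q),np.round(q[:,:2].mean(0),4))
```

```text
t 4.75 pos [ 0.5277 -0.1704  0.2358] yaw_y 17.27 zax [-0.002  0.002 -1.   ] F [-0.3  0.5 -3. ] M [ 0.02  0.01 -0.05] g 0.409
3657 0.09205975175958388 ((531.7877197265625, -168.35447692871094), (78.30606079101562, 91.02909088134766), 17.23237419128418)
0.86 [173.5, 161.1] 1207 [[0.399, -0.201, 0.092], [0.545, -0.181, 0.206], [0.555, -0.147, 0.277]]
0.12 19 [ 0.5411 -0.1713]
0.14 139 [ 0.544  -0.1743]
0.16 178 [ 0.5449 -0.1751]
0.18 189 [ 0.5453 -0.1746]
0.2 188 [ 0.5448 -0.1755]
0.22 161 [ 0.5456 -0.178 ]
0.24 126 [ 0.5453 -0.1829]
0.26 179 [ 0.54   -0.1876]
0.49 [181.4, 198.1] 516 [[0.502, -0.208, 0.087], [0.535, -0.173, 0.09], [0.566, -0.135, 0.093]]
```

View pics/w3.png

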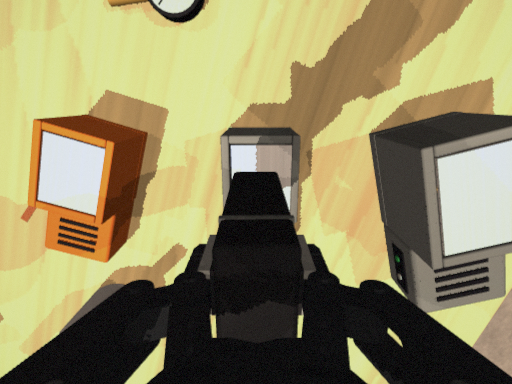

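View pics/s3.png

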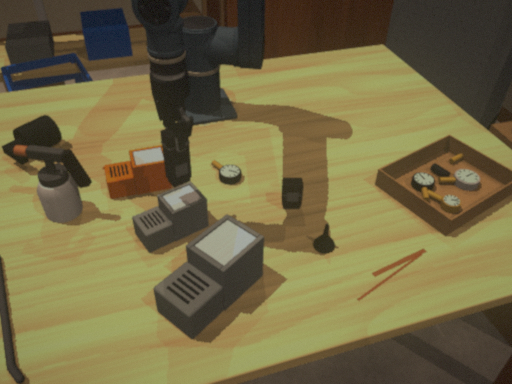

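The pack hangs upright in the gripper over the small grey charger (wrist view (255,200), scene view (177,155)), about 4.5 mm to −x of the bay centre. Push in.

Emit:
{"api": "jog_arm", "payload": {
  "motion": [
    {"hand":0,"x":0,"y":0,"z":-0.015,"spin":0},
    {"hand":0,"x":0,"y":0,"z":-0.03,"spin":0},
    {"hand":0,"x":0,"y":0,"z":-0.04,"spin":0},
    {"hand":0,"x":0,"y":0,"z":-0.05,"spin":0},
    {"hand":0,"x":0,"y":0,"z":-0.057,"spin":0},
    {"hand":0,"x":0,"y":0,"z":-0.064,"spin":0},
    {"hand":0,"x":0,"y":0,"z":-0.07,"spin":0},
    {"hand":0,"x":0,"y":0,"z":-0.07,"spin":0}
  ],
  "newtons": 80
}}

```text
t: 5.62
position: [0.528, -0.1714, 0.1675]
orientation: [1.862, 2.529, -0.003]
ft_force: [-1.2, -0.9, 2.0]
grip_width: 0.412
```

Run:
```python
from h import *
o=st();p=bot.read_camera('wrist');save(p,'w4.png')
```

```text
t 5.62 pos [ 0.528  -0.1714  0.1675] yaw_y 17.29 zax [-0.    -0.002 -1.   ] F [-1.2 -0.9  2. ] M [-0.26  0.36 -0.06] g 0.412
```

View pics/w4.png

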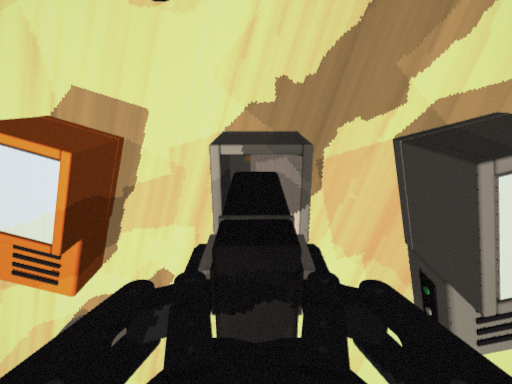

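The flap is giving way (net about 5 N up), and the wrist view at (260,165) shows it opened with the foot in the bay. Continue.

Emit:
{"api": "jog_arm", "payload": {
  "motion": [
    {"hand":0,"x":0,"y":0,"z":-0.01,"spin":0},
    {"hand":0,"x":0,"y":0,"z":-0.02,"spin":0},
    {"hand":0,"x":0,"y":0,"z":-0.03,"spin":0},
    {"hand":0,"x":0,"y":0,"z":-0.038,"spin":0},
    {"hand":0,"x":0,"y":0,"z":-0.046,"spin":0},
    {"hand":0,"x":0,"y":0,"z":-0.05,"spin":0},
    {"hand":0,"x":0,"y":0,"z":-0.05,"spin":0}
  ]
}}

```text
t: 6.25
position: [0.5261, -0.1704, 0.1142]
orientation: [-1.859, -2.525, 0.004]
ft_force: [-3.3, 0.1, -6.6]
grip_width: 0.414
```

Run:
```python
from h import *
o=st()
```

```text
t 6.25 pos [ 0.5261 -0.1704  0.1142] yaw_y 17.28 zax [-0.006  0.002 -1.   ] F [-3.3  0.1 -6.6] M [-0.38  1.11  0.01] g 0.414
```

Emit:
{"api": "jog_arm", "payload": {
  "motion": [
    {"hand":0,"x":0,"y":0,"z":-0.003,"spin":0},
    {"hand":0,"x":0,"y":0,"z":-0.005,"spin":0},
    {"hand":0,"x":0,"y":0,"z":-0.005,"spin":0}
  ]
}}

```text
t: 6.5
position: [0.528, -0.1707, 0.1119]
orientation: [-1.862, -2.529, 0.0]
ft_force: [-3.7, -0.4, -3.9]
grip_width: 0.409
```

Run:
```python
from h import *
o=st()
```

```text
t 6.5 pos [ 0.528  -0.1707  0.1119] yaw_y 17.29 zax [-0.001  0.001 -1.   ] F [-3.7 -0.4 -3.9] M [-0.07  0.97  0.01] g 0.409
```

The flap pushes −x at about 3.7 N and the pack isn't on the bottom yet. I'll shift it nearer the −x wall so it can't lean over when released, then seat it.

Emit:
{"api": "jog_arm", "payload": {
  "motion": [
    {"hand":0,"x":-0.002,"y":-0.0006,"z":0,"spin":0},
    {"hand":0,"x":-0.004,"y":-0.0012,"z":0,"spin":0},
    {"hand":0,"x":-0.0057,"y":-0.0018,"z":0,"spin":0},
    {"hand":0,"x":-0.0057,"y":-0.0018,"z":0,"spin":0},
    {"hand":0,"x":-0.0057,"y":-0.0018,"z":0,"spin":0}
  ]
}}

```text
t: 6.92
position: [0.5228, -0.1729, 0.1128]
orientation: [1.862, 2.529, 0.0]
ft_force: [-3.3, 0.2, -1.7]
grip_width: 0.41
```

Run:
```python
from h import *
o=st()
```

```text
t 6.92 pos [ 0.5228 -0.1729  0.1128] yaw_y 17.27 zax [ 0.001 -0.    -1.   ] F [-3.3  0.2 -1.7] M [-0.04  0.74  0.04] g 0.41
```

Emit:
{"api": "jog_arm", "payload": {
  "motion": [
    {"hand":0,"x":0,"y":0,"z":-0.001,"spin":0},
    {"hand":0,"x":0,"y":0,"z":-0.002,"spin":0},
    {"hand":0,"x":0,"y":0,"z":-0.002,"spin":0},
    {"hand":0,"x":0,"y":0,"z":-0.002,"spin":0}
  ]
}}

```text
t: 7.25
position: [0.5231, -0.1731, 0.1115]
orientation: [1.861, 2.528, -0.0]
ft_force: [-4.1, -0.5, 4.1]
grip_width: 0.415
```

Run:
```python
from h import *
o=st()
```

```text
t 7.25 pos [ 0.5231 -0.1731  0.1115] yaw_y 17.28 zax [ 0.001 -0.001 -1.   ] F [-4.1 -0.5  4.1] M [0.   1.02 0.05] g 0.415
```

Emit:
{"api": "jog_arm", "payload": {
  "motion": [
    {"hand":0,"x":0,"y":0,"z":-0.001,"spin":0},
    {"hand":0,"x":0,"y":0,"z":-0.002,"spin":0},
    {"hand":0,"x":0,"y":0,"z":-0.002,"spin":0},
    {"hand":0,"x":0,"y":0,"z":-0.002,"spin":0}
  ]
}}

```text
t: 7.58
position: [0.5231, -0.1732, 0.1114]
orientation: [1.861, 2.528, -0.0]
ft_force: [-6.2, 1.1, 10.6]
grip_width: 0.41
```

Run:
```python
from h import *
o=st()
s=bot.read_camera('scene');Ws=world(s);save(s,'s5.png')
c=s['img'][90:260,110:290];cv2.imwrite('pics/s5c.png',cv2.resize(c[...,::-1],None,fx=4,fy=3.5))
p=bot.read_camera('wrist');W=wristworld(p,o);save(p,'w5.png')
T=W[(p['z_map']>0)&(np.hypot(W[...,0]-.523,W[...,1]+.173)<.05)&(W[...,2]>.14)&(W[...,2]<.17)]
print(len(T),np.percentile(T[:,2],[5,50,95]) if len(T) else '')
```

```text
t 7.58 pos [ 0.5231 -0.1732  0.1114] yaw_y 17.28 zax [ 0.002 -0.002 -1.   ] F [-6.2  1.1 10.6] M [ 0.25  1.75 -0.01] g 0.41
16470 [0.14581487 0.15307131 0.16932329]
```

View pics/s5c.png

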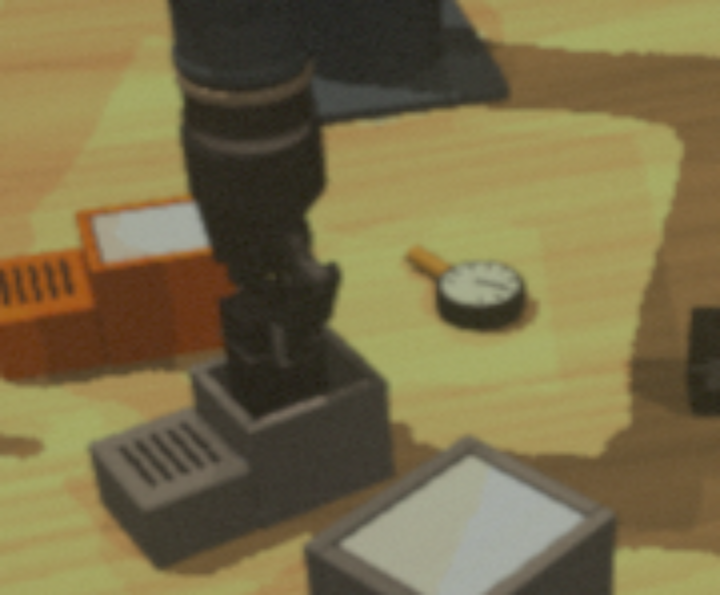

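View pics/w5.png

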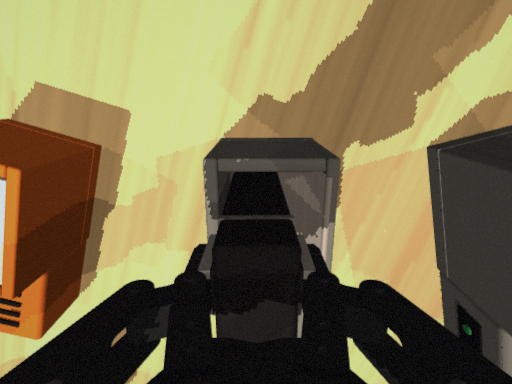

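Force rises with no further travel (z stays at 0.1114) and the pack top reads about 0.153, against 0.152 expected: it is on the bottom. The pictures show the pack upright in the small grey charger with the flap at its +x side (wrist view around (255,195)). Ease the press and let go.

Emit:
{"api": "jog_arm", "payload": {
  "motion": [
    {"hand":0.41,"x":0,"y":0,"z":0.001,"spin":0},
    {"hand":0.46,"x":0,"y":0,"z":0.001,"spin":0},
    {"hand":0.52,"x":0,"y":0,"z":0.001,"spin":0},
    {"hand":0.6,"x":0,"y":0,"z":0.001,"spin":0},
    {"hand":0.7,"x":0,"y":0,"z":0.001,"spin":0},
    {"hand":0.8,"x":0,"y":0,"z":0.001,"spin":0},
    {"hand":0.9,"x":0,"y":0,"z":0.001,"spin":0},
    {"hand":0.9,"x":0,"y":0,"z":0.001,"spin":0},
    {"hand":0.9,"x":0,"y":0,"z":0.001,"spin":0}
  ],
  "newtons": 20
}}

```text
t: 8.43
position: [0.5227, -0.1727, 0.1092]
orientation: [1.862, 2.53, 0.0]
ft_force: [-0.3, 0.2, 0.3]
grip_width: 0.9
```

Run:
```python
from h import *
o=st();p=bot.read_camera('wrist');save(p,'w6.png');W=wristworld(p,o)
```

```text
t 8.43 pos [ 0.5227 -0.1727  0.1092] yaw_y 17.28 zax [ 0.  0. -1.] F [-0.3  0.2  0.3] M [-0.01  0.05 -0.  ] g 0.9
```

View pics/w6.png

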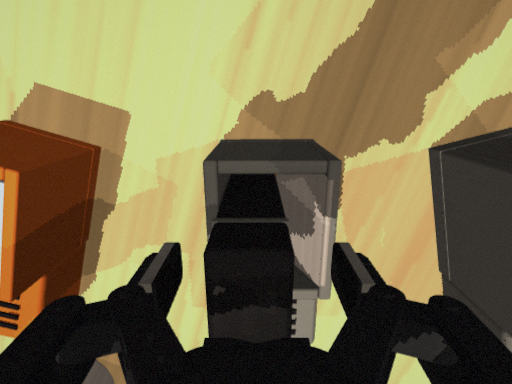

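The fingers are clear on both sides with zero force. The pack stands at (250,265), having settled slightly to −x. Retreat straight up.

Emit:
{"api": "jog_arm", "payload": {
  "motion": [
    {"hand":0.9,"x":0,"y":0,"z":0.02,"spin":0},
    {"hand":0.9,"x":0,"y":0,"z":0.05,"spin":0},
    {"hand":0.9,"x":0,"y":0,"z":0.085,"spin":0},
    {"hand":0.9,"x":0,"y":0,"z":0.12,"spin":0},
    {"hand":0.9,"x":-0.04,"y":0,"z":0.15,"spin":0},
    {"hand":0.9,"x":-0.08,"y":0,"z":0.17,"spin":0},
    {"hand":0.9,"x":-0.12,"y":0,"z":0.18,"spin":0},
    {"hand":0.9,"x":-0.16,"y":0,"z":0.18,"spin":0},
    {"hand":0.9,"x":-0.2,"y":0,"z":0.18,"spin":0},
    {"hand":0.9,"x":-0.2,"y":0,"z":0.18,"spin":0},
    {"hand":0.9,"x":-0.2,"y":0,"z":0.18,"spin":0}
  ]
}}

```text
t: 9.4
position: [0.3211, -0.1728, 0.2903]
orientation: [1.864, 2.525, -0.0]
ft_force: [0.8, -0.8, -0.2]
grip_width: 0.899
```

Run:
```python
from h import *
o=st()
for n in ['top','scene']:
    p=bot.read_camera(n);save(p,n+'7.png');W=world(p)
    c=p['img'][140:250,270:390] if n=='top' else p['img'][110:260,100:280]
    cv2.imwrite(f'pics/{n}7c.png',cv2.resize(c[...,::-1],None,fx=4,fy=4))
    near=(p['z_map']>0)&(np.hypot(W[...,0]-.523,W[...,1]+.173)<.07)
    T=W[near&(W[...,2]>.14)&(W[...,2]<.17)]
    if len(T)>5:
        print(n,len(T),np.percentile(T[:,2],[2,50,98]).round(4),cv2.minAreaRect((T[:,:2]*1000).astype(np.float32)))
        T=T[T[:,2]>.148];A=np.c_[T[:,:2]-T[:,:2].mean(0),np.ones(len(T))];s=np.linalg.lstsq(A,T[:,2],rcond=None)[0];print(' slope',s.round(3))
    for r in bot.regions_of('short_pack_mid',p)[:3]:
        P=W[r['region']&(p['z_map']>0)];print(r['p'],np.round(np.percentile(P,[2,50,98],axis=0),3).tolist())
```

```text
t 9.4 pos [ 0.3211 -0.1728  0.2903] yaw_y 17.13 zax [ 0.002 -0.002 -1.   ] F [ 0.8 -0.8 -0.2] M [ 0.   -0.01 -0.07] g 0.899
top 305 [0.1444 0.1522 0.1552] ((520.65576171875, -174.42904663085938), (35.95254898071289, 49.60682678222656), 17.41193389892578)
 slope [ 0.    -0.006  0.152]
0.74 [[0.519, 0.083, -0.0], [0.539, 0.107, 0.08], [0.571, 0.134, 0.083]]
scene 296 [0.1407 0.1498 0.1534] ((524.0298461914062, -177.822998046875), (39.54318618774414, 51.11727523803711), 19.32609748840332)
 slope [-0.005  0.002  0.151]
0.97 [[0.53, 0.08, 0.006], [0.558, 0.102, 0.056], [0.568, 0.125, 0.081]]
```

View pics/top7c.png

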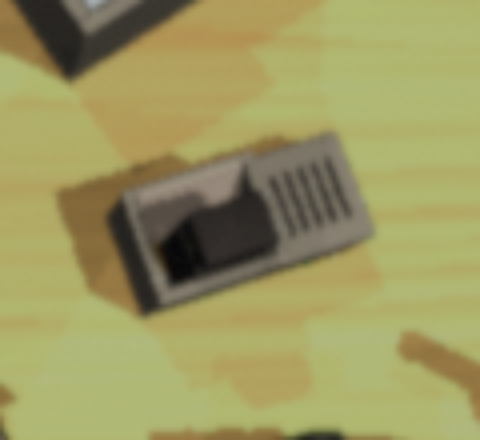

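View pics/scene7c.png

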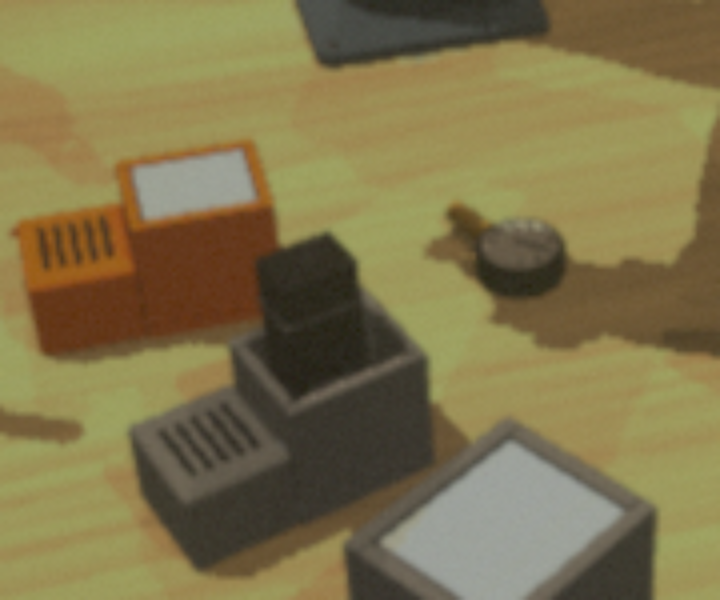

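The pack stands level in the small grey charger with its top at 0.152 m, 60 mm above the rim. The flap is down beside it, the short pack is unmoved and the arm is well clear, so I'm handing in.

```bash
python3 -c "
from station import bot
print(bot.sign_off())"
```

```text
the job is handed in; nothing more can be done
None
```

The tall battery pack is in the smaller grey charger, standing on the bottom of the bay and released. I handed the job in at about 9.5 s on the robot's clock.

**What I did:** I gripped the pack across its 36 mm side, turned it about 18° to match the bay and pushed it foot first through the flap. Near the bottom I moved it about 6 mm towards the −x wall so it would not lean on release. I then seated it with about 10 N, eased off, opened the jaws and withdrew upwards.

**Last checks:**
- **Seated:** the top camera puts the pack top at 0.152 m, which is 60 mm above the rim, as it should be when home. The scene camera read 0.150 m, within the 2 mm calibration.
- **Upright:** the top face is level, with a slope under 0.01 in both cameras. Its yaw is 17.4°, against 17.3° for the bay.
- **Flap:** the pictures show it open on the +x side. I did not measure its angle or see where it touches the pack. The 3–4 N push to −x before release fits it leaning on the pack.
- **Short pack:** it stands where it was.
- **Arm:** it is well clear of everything, and the force readings are close to zero.

The first move call was refused for its format, before the arm moved. Nothing else failed.

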